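# Unrack the air cylinders into their foam inlays

### The job

Lift the retaining bar straight up out of the rack's two brackets and lay it flat, handle up, in the long steel parts tray; leave the cylinders lying in the rack until that is done. Then take the three air cylinders out of the rack and lay each one fully home in the foam inlay whose pocket matches its length. Do not knock over the oil bottle.

Things in the scene. Friction and masses are not known exactly. Their poses are not given: they have to be found in the camera images.
- retaining_bar: Flat aluminium bar, 250 mm long (its y) x 18 mm (x) x 10 mm, about 160 g, with a black bow handle on top: a 12 x 12 mm rail, 84 mm long along y, centre 42 mm above the origin. Origin: middle of the underside, z up. At the start it lies across the cylinders, its ends in two upward-open forks of the rack (slot 22 mm, arms to 15 mm above its underside); underside 55 mm above the bench.
- parts_tray: Long shallow empty steel tray, fixed on the bench near the robot: 282 (its y) x 52 (x) x 15 mm outside, walls and floor 3 mm, so 276 x 46 mm inside. Origin: middle of its underside. The bar fits in it along y, its underside then 3 mm above the tray's origin.
- rack: Transport rack, fixed: base plate 124 x 248 x 8 mm, two rows of black V saddles at x = +-30 mm (10 mm thick, 40 mm high) carrying three cylinders along the rack's x at y = -60, 0, +60 mm, axes 40 mm above the bench. 50 mm clear between the rows for fingers, down to the plate. Steel forks at y = +-114 mm, x = 0, 10 mm thick, 70 mm high. Origin: middle of the underside.
- short_cylinder: The shortest of three green compressed-air cylinders: 28 mm diameter, 110 mm long overall with its slimmer brass valve (14 mm long) at the +x end; about 132 g. Lies along its own x; origin on the axis at half its overall length (may be rolled about x). Grip it across the diameter at the origin. Starts in one of the three rack places, axis 40 mm above the bench.
- medium_cylinder: The middle-length of three green compressed-air cylinders: 28 mm diameter, 140 mm long overall with its slimmer brass valve (14 mm long) at the +x end; about 168 g. Lies along its own x; origin on the axis at half its overall length (may be rolled about x). Grip it across the diameter at the origin. Starts in one of the three rack places, axis 40 mm above the bench.
- long_cylinder: The longest of three green compressed-air cylinders: 28 mm diameter, 172 mm long overall with its slimmer brass valve (14 mm long) at the +x end; about 206 g. Lies along its own x; origin on the axis at half its overall length (may be rolled about x). Grip it across the diameter at the origin. Starts in one of the three rack places, axis 40 mm above the bench.
- short_inlay: Dark foam inlay (rigid, fixed, 206 x 84 x 30 mm, long along x), one of three side by side in a black case tray (walls 38 mm high). Blue-lined V pocket along x, 126 mm long, 46 mm wide at the top. Origin: middle of its underside, 5 mm above the bench; a cylinder lying home has its axis 27 mm above it, valve either way. A finger channel, 60 mm in x and 24 mm deep, crosses it at the middle.
- medium_inlay: Dark foam inlay (rigid, fixed, 206 x 84 x 30 mm, long along x), one of three side by side in a black case tray (walls 38 mm high). Blue-lined V pocket along x, 156 mm long, 46 mm wide at the top. Origin: middle of its underside, 5 mm above the bench; a cylinder lying home has its axis 27 mm above it, valve either way. A finger channel, 60 mm in x and 24 mm deep, crosses it at the middle.
- long_inlay: Dark foam inlay (rigid, fixed, 206 x 84 x 30 mm, long along x), one of three side by side in a black case tray (walls 38 mm high). Blue-lined V pocket along x, 188 mm long, 46 mm wide at the top. Origin: middle of its underside, 5 mm above the bench; a cylinder lying home has its axis 27 mm above it, valve either way. A finger channel, 60 mm in x and 24 mm deep, crosses it at the middle.
- oil_bottle: Small clear oil bottle with a white cap, standing loose on the bench between the rack and the case tray, 32 mm in diameter, 105 mm high, about 120 g. Origin: middle of its underside, z up. Not part of the job; it must stay standing.
Not all that is in view belongs to the job. Several things look just like the oil_bottle: the one meant starts farthest to the robot's left. Leave any purple look-alike of the medium_cylinder alone.

How it is judged:
By the outcome, as a careful person would: the job done as asked, in the order asked, and still so for the second after the job is handed in, with the robot touching nothing.
It also fails if it takes over 120 s, if anything falls off the work surface, if the arm or the gripper's body presses on something with over 40 N, if the wrist force passes 120 N, or if a joint passes its speed limit or range.

### The arm

A 7-joint arm with a two-finger parallel gripper is mounted at the origin on the work surface. World frame = base frame: x ahead of the robot, y to its left, z up, the work surface at z = 0. Lengths are in mm, angles in rad, forces in N, time in s.
With the tool pointing down it reaches from about 425 to 875 mm from the base axis. Payload 4.7 kg.
Tool frame: the origin (TCP) lies between the finger pads; the fingertips stand ahead of it and the grasp point (between the pads) lies 8 mm behind it (bot.tcp_to_tips is the z of the fingertips in the tool frame, in mm); z points along the fingers, y is the line along which they close (so a half turn about z gives the same grasp; the last joint's range is limited). The gripper opens to 85 mm and grips with 20 to 120 N. Pads are 22 mm wide; open, the fingers measure 114 mm over their backs; the gripper's body (76 mm by 85 mm) begins 54 mm behind the grasp point. The pads swing forward as they close: fully open they stand 13 mm farther back than shut.
Start: joints at [1.221, 0.321, -0.07, 1.45, 0.023, 1.371, -0.057], TCP at [231.27, -607.485, 242.349] pointing down, gripper open.
Joint ranges: [-2.86, 2.86], [-0.3, 2.09], [-1.38, 1.24], [0.06, 2.45], [-1.56, 4.7], [0.09, 2.05], [-2.69, 2.69]. Speed limits (rad/s): [2.57, 2.57, 3.14, 3.14, 3.14, 3.14, 3.14].

### API

Orientations are given as a unit quaternion [x, y, z, w].
In Python, from cell import bot gives the robot as it stands.
- The arm moves only by the tool servo_tool, never from a script. Its argument "targets" is a list of rows, each a list of 6 numbers: the shift along the world's x, y, z in mm, then the turn, a rotation vector about the world's x, y, z in degrees. In form: [[dx, dy, dz, wx, wy, wz], ...]. A call has 1 to 12 rows; each row is the pose to reach, as a shift and turn from the pose commanded when the call began; what a row does not reach only later rows make up. A row lasts 1/12 s, in which the tool goes at most 41.7 mm and 7.16 degrees, less where a joint would pass 70% of its speed; a pose out of reach is approached as far as the arm can. A call with a gripper value outside its range is refused whole. "grip" is the finger opening in mm, from 0 to 85.4, set as the call begins (left out, the last holds). The fingers move at their own pace and stop on an object; "newtons" is the grip in N (left out, the last holds). Time passes only in rows, so rows that repeat a pose let the fingers close. It gives the time, the measured TCP pose, the force, the opening and the grip force at its end, in the units of the state.
- bot.state(): the state, without advancing time (a new reading comes with each control period).
- bot.capture(name): name is "scene" or "side" or "wrist"; returns a dict with "pixels" (384x512x3 uint8, red, green, blue), "fx", "fy", "cx", "cy" (pixels), "world_from_camera" (4x4, takes a point from camera to world coordinates). Camera axes: x right, y down, z forward; pixel columns grow to the right and rows downward; lengths in mm; the calibration is good to about 2 mm. A picture is of the moment at which its call begins. There is no depth.
- bot.finish_job(): hands the job in; it is judged then, once.
The state is a dict: "time_s": time; "joint_pos": joint angles; "qd": joint speeds; "tau": joint torques, N m; "position": TCP position; "tcp_rot": TCP orientation; "contact_force": force on the tool from outside, world axes, zero at the start; "wrist_torque": the same for the moment, N m; "width": finger opening in mm; "grip_force": force on a finger pad.
Only numpy, scipy, OpenCV 4.12 (cv2) and the standard library are available. Lean on these libraries where they do the work, as an engineer would, in place of code of your own. Each camera call takes 0.05 s, during which the arm holds its last target. There are 200 camera calls.

## Working session

There is one attempt and no reset: what is moved stays moved. The work goes in short steps, Python scripts to look and compute and a tool call to move; the robot and the scene stay as the last step left them, time stands still between calls to the robot, and variables do not carry over. Pictures are saved under pics/ and viewed, at most 14 in all, crops included, and the job is handed in when it is done.

Besides the shell and the picture viewer there is one more tool, called after "Emit:" as a command line: name --pt "numbers of a row" for each row, then --argument value for the rest. servo_tool: Moves the arm, as the interface text tells. Its arguments: {"type":"object","properties":{"targets":{"type":"array","items":{"type":"array","items":{"type":"number"}}},"grip":{"type":"number"},"newtons":{"type":"number"}},"required":["targets"]}

```bash
mkdir -p pics
cat > h.py <<'E'
import numpy as np, cv2
from cell import bot
def cap(n,f=None):
    c=bot.capture(n); 
    if f: cv2.imwrite('pics/'+f,c['pixels'][:,:,::-1])
    return c
def ray(c,u,v,z):
    M=np.array(c['world_from_camera']); d=M[:3,:3]@np.array([(u-c['cx'])/c['fx'],(v-c['cy'])/c['fy'],1]); o=M[:3,3]
    return (o+d*(z-o[2])/d[2]).round(1)
def proj(c,p):
    M=np.linalg.inv(np.array(c['world_from_camera'])); q=M[:3,:3]@np.array(p)+M[:3,3]
    return (c['fx']*q[0]/q[2]+c['cx'],c['fy']*q[1]/q[2]+c['cy'])
E
python3 - <<'E'
from h import *
import pickle
for n in ['scene','side','wrist']:
    c=cap(n,n+'0.png'); pickle.dump(c,open(n+'.pkl','wb')); print(n,c['fx'],np.array(c['world_from_camera']).round(2).tolist())
print(bot.state(),bot.tcp_to_tips)
s=[cv2.imread(f'pics/{n}0.png') for n in ['scene','side']]
E
```

```text
scene 432.8611682341204 [[0.74, 0.4, -0.55, 1163.18], [0.68, -0.44, 0.59, -621.86], [-0.0, -0.8, -0.59, 802.04], [0.0, 0.0, 0.0, 1.0]]
side 366.5015278352328 [[-0.71, -0.37, 0.6, -118.56], [-0.71, 0.39, -0.59, 685.2], [-0.01, -0.84, -0.54, 618.23], [0.0, 0.0, 0.0, 1.0]]
wrist 331.0393906736381 [[0.36, -0.88, -0.31, 310.74], [-0.93, -0.34, -0.11, -576.36], [-0.0, 0.33, -0.94, 372.93], [0.0, 0.0, 0.0, 1.0]]
{'time_s': 0.15, 'joint_pos': array([ 1.22114318,  0.32166993, -0.07010173,  1.45140103,  0.02262736,
        1.37080012, -0.05685711]), 'qd': array([ 0.00027085, -0.00354541, -0.00019905, -0.00179514,  0.00112325,
       -0.00220025,  0.00110292]), 'tau': array([-5.07044351e-04, -4.94092977e+01, -3.83395711e-01, -3.14689243e+01,
        1.30473464e-02,  8.22810311e-03, -3.97658005e-05]), 'position': array([ 231.07920397, -607.11761304,  241.46056873]), 'tcp_rot': array([ 9.83497679e-01,  1.80919208e-01, -1.87607903e-04, -7.21839236e-04]), 'contact_force': array([0.09864854, 0.508289  , 0.46852248]), 'wrist_torque': array([ 0.03656784,  0.00161455, -0.01266983]), 'grip_force': 0.0, 'width': 85.2156210081961} 11.0
```

View pics/scene0.png

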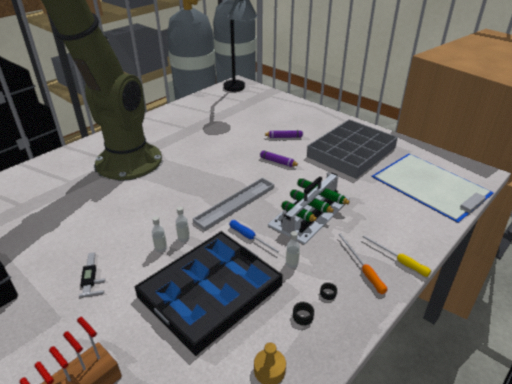

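View pics/side0.png

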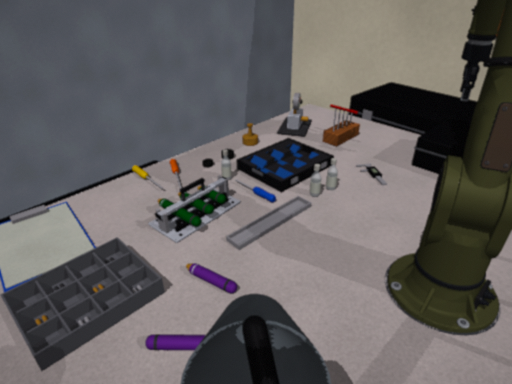

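Scene view: the rack with the bar is at about (310,205), the tray at (235,203) and the case at (210,288). There are three bottles, at (159,235), (181,226) and (292,253), and purple decoys at (284,134) and (278,158). The side view matches: rack (195,210), tray (270,222), case (287,162).

Run:
```python
from h import *
a=cv2.imread('pics/scene0.png'); b=cv2.imread('pics/side0.png')
x=cv2.resize(a[165:355,130:360],None,fx=3.4,fy=3.15,interpolation=cv2.INTER_CUBIC); cv2.imwrite('pics/c1.png',cv2.resize(a[165:350,130:360],(782,600),interpolation=cv2.INTER_CUBIC) if 0 else cv2.resize(a[165:340,130:360],None,fx=3.4,fy=3.4,interpolation=cv2.INTER_CUBIC))
cv2.imwrite('pics/c2.png',cv2.resize(b[130:260,140:340],None,fx=4,fy=4,interpolation=cv2.INTER_CUBIC))
import pickle
c=pickle.load(open('scene.pkl','rb'))
for u,v in [(159,250),(182,241),(292,268)]: print('bottle',ray(c,u,v,0))
```

```text
bottle [ 425.  -191.7    0. ]
bottle [ 443.1 -129.1    0. ]
bottle [722.   -6.9   0. ]
```

View pics/c1.png

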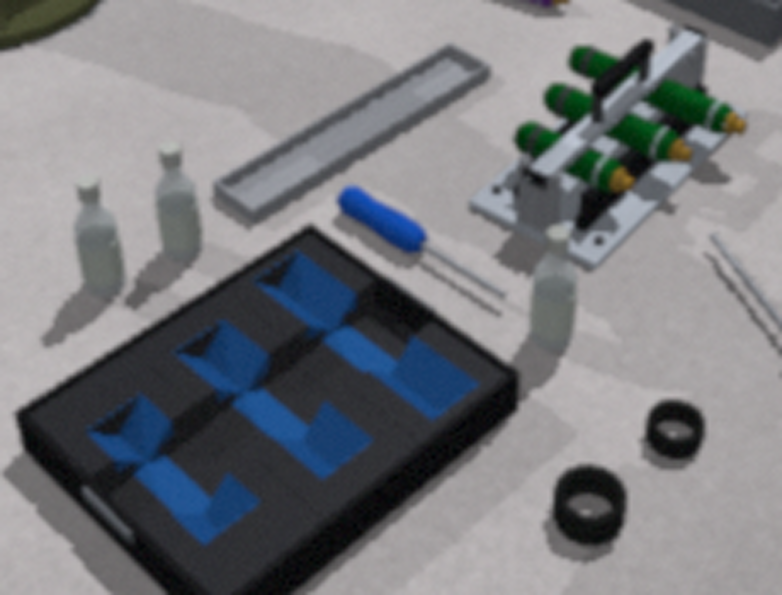

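View pics/c2.png

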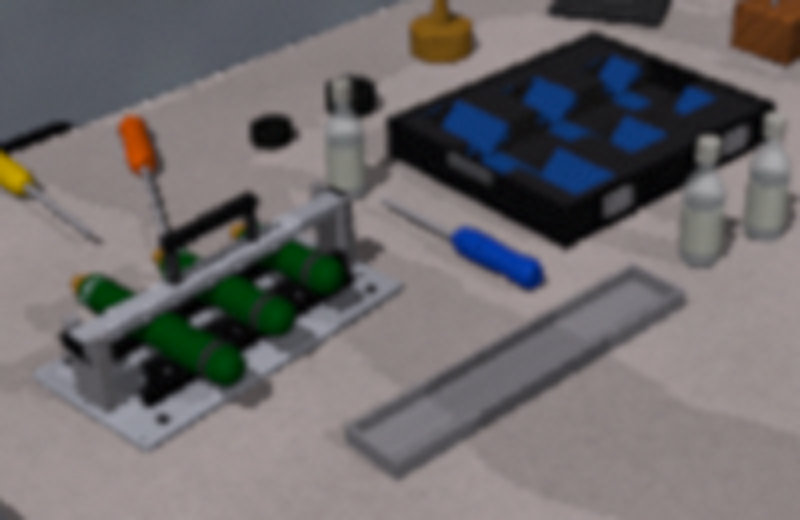

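c1 is the scene crop. The cylinders in it, shortest at the bottom, are: short (520,130)-(630,180), medium (550,95)-(690,150), long (575,55)-(745,125). The pockets get longer from lower left to upper right. The tray's corners are (215,188), (450,45) and (490,72).

Things that could be mistaken:
- **Oil bottle:** scene (159,250), (182,241) and (292,268). The robot-left one is (292,268), at y=-7.
- **Cylinders:** three green ones in the rack, plus the purple ones at (284,134) and (278,158), which I leave alone.
- **Tray:** (235,203), not the compartment box at (352,147).

Run:
```python
from h import *
import pickle
c=pickle.load(open('scene.pkl','rb')); s=pickle.load(open('side.pkl','rb'))
A=lambda x,y,z:ray(c,130+x/3.4,165+y/3.4,z)
B=lambda x,y,z:ray(s,140+x/4,130+y/4,z)
print('tray',[A(*p,15) for p in[(215,186),(450,44),(490,71),(255,213)]],[B(*p,15) for p in[(347,433),(397,467),(685,295),(632,267)]])
print('rack',[A(*p,8) for p in[(472,202),(588,262),(745,112)]],[B(*p,8) for p in[(38,375),(150,442),(400,287)]])
print('rail z103',[A(*p,103) for p in[(597,90),(647,45)]],[B(*p,103) for p in[(168,238),(250,200)]])
print('bar z65',[A(*p,65) for p in[(540,168),(697,38)]],[B(*p,65) for p in[(85,332),(335,200)]])
print('cyl',[A(*p,40) for p in[(520,132),(632,182),(547,95),(690,152),(572,57),(745,127)]],[B(*p,40) for p in[(340,275),(240,230),(290,320),(160,258),(238,370),(75,282)]])
print('case',[A(*p,38) for p in[(310,228),(518,372),(18,412)]],[B(*p,38) for p in[(390,122),(568,208),(775,103),(595,35)]])
```

```text
tray [array([413.1, -61.6,  15. ]), array([420.9, 219.5,  15. ]), array([476.1, 212.1,  15. ]), array([462.1, -61.9,  15. ])] [array([456.6, 221.6,  15. ]), array([409.2, 221.8,  15. ]), array([397.7, -55.4,  15. ]), array([449.4, -57.8,  15. ])]
rack [array([577. ,  71.5,   8. ]), array([690. ,  78.9,   8. ]), array([676. , 323.9,   8. ])] [array([663.5, 323.6,   8. ]), array([548. , 311.3,   8. ]), array([563.4,  75.3,   8. ])]
rail z103 [array([632.2, 156.4, 103. ]), array([625.1, 233.7, 103. ])] [array([612.2, 237.8, 103. ]), array([612.3, 168.4, 103. ])]
bar z65 [array([631.9,  87.7,  65. ]), array([622. , 318.3,  65. ])] [array([609.1, 311.1,  65. ]), array([620.3,  86.1,  65. ])]
cyl [array([572.3, 136.9,  40. ]), array([678.9, 147.5,  40. ]), array([556.9, 191.9,  40. ]), array([691.6, 210. ,  40. ]), array([538.2, 250.8,  40. ]), array([706.8, 268.3,  40. ])] [array([570.1, 126.7,  40. ]), array([671.6, 138.4,  40. ]), array([552.3, 187.8,  40. ]), array([682.7, 203.6,  40. ]), array([532.6, 247.9,  40. ]), array([700.3, 264.9,  40. ])]
case [array([526.8, -61.5,  38. ]), array([738.8, -67.1,  38. ]), array([ 514. , -320.4,   38. ])] [array([722.7, -63.2,  38. ]), array([516.6, -60.3,  38. ]), array([ 505.3, -320.6,   38. ]), array([ 713.4, -322.7,   38. ])]
```

Emit:
servo_tool --pt "155 415 60 0 0 73" --pt "155 415 60 0 0 73" --pt "155 415 60 0 0 73" --pt "155 415 60 0 0 73" --pt "155 415 60 0 0 73" --pt "155 415 60 0 0 73" --pt "155 415 60 0 0 73" --pt "155 415 60 0 0 73" --pt "155 415 60 0 0 73" --pt "155 415 60 0 0 73" --pt "155 415 60 0 0 73" --pt "155 415 60 0 0 73" --grip 40

```text
time_s: 1.15
position: [389.2, -185.7, 303.7]
tcp_rot: [0.679, 0.734, 0.001, 0.001]
contact_force: [0.9, 0.5, -0.0]
width: 40.1
grip_force: 0.0
```

Emit:
servo_tool --pt "155 412 0 0 0 0" --pt "155 412 0 0 0 0" --pt "155 412 0 0 0 0" --pt "155 412 0 0 0 0" --pt "155 412 0 0 0 0" --pt "155 412 0 0 0 0" --pt "155 412 0 0 0 0" --pt "155 412 0 0 0 0" --pt "155 412 0 0 0 0" --pt "155 412 0 0 0 0" --pt "155 412 0 0 0 0" --pt "155 412 0 0 0 0"

```text
time_s: 2.15
position: [540.7, 225.6, 301.4]
tcp_rot: [0.68, 0.733, 0.001, -0.003]
contact_force: [-0.4, -1.0, -0.3]
width: 39.9
grip_force: 0.0
```

Run:
```python
from h import *
import pickle
c=cap('wrist','w1.png'); pickle.dump(c,open('w1.pkl','wb')); s=bot.state(); print(s['time_s'],s['position'],s['tcp_rot'],s['joint_pos'])
im=cv2.imread('pics/w1.png'); cv2.imwrite('pics/w1b.png',cv2.resize(im,(768,576),interpolation=cv2.INTER_CUBIC))
```

```text
2.2 [540.63859369 222.46175575 301.40507588] [ 6.81044496e-01  7.32240026e-01  3.32244644e-05 -1.71409984e-03] [ 0.37546309  0.28610787 -0.98469893  1.5007776   0.23491689  1.48273056
 -0.53876557]
```

View pics/w1b.png

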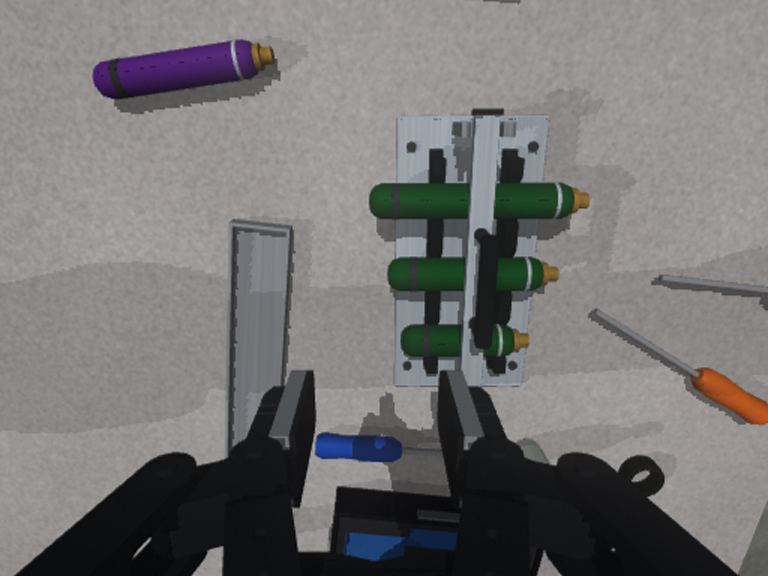

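Wrist view (w1b px): the long cylinder runs (370,200)-(590,200), medium (388,274)-(558,274), short (400,340)-(528,340). The rail runs (487,235)-(484,345) and the tray's top edge is (231,221)-(292,227). The gripper hides only the tray's lower end.

Run:
```python
from h import *
import pickle
c=pickle.load(open('w1.pkl','rb')); R=lambda x,y,z:ray(c,x/1.5,y/1.5,z)
im=c['pixels']; hsv=cv2.cvtColor(im,cv2.COLOR_RGB2HSV)
g=cv2.inRange(hsv,(45,90,30),(80,255,255)); g=cv2.morphologyEx(g,cv2.MORPH_CLOSE,np.ones((3,31)))
n,l,st,ce=cv2.connectedComponentsWithStats(g)
for i in range(1,n):
    if st[i,4]>300:
        r=cv2.minAreaRect(np.argwhere(l==i)[:,::-1].astype(np.float32)); x,y,w,h,_=st[i]
        print(st[i],r, 'mid',ray(c,*r[0],40),'greenlen',ray(c,x,r[0][1],40),ray(c,x+w,r[0][1],40))
print('brass tips',R(591,200,40),R(559,274,40),R(530,340,40))
print('plate',R(397,116,8),R(549,116,8),R(523,386,8),R(395,386,8))
blk=cv2.inRange(hsv,(0,0,0),(180,255,45)); blk[:150]=0;blk[235:]=0;blk[:,:312]=0;blk[:,335:]=0
for v in range(152,234,6):
    xs=np.flatnonzero(blk[v]); print(v,xs.min() if len(xs) else 0,xs.max() if len(xs) else 0)
print('tray',R(231,220,15),R(293,227,15),R(286,370,15),R(229,440,15),'inner top',R(237,229,15),R(289,234,15))
```

```text
[ 247  122  136   24 2928] ((314.5, 133.5), (23.0, 135.0), 90.0) mid [614.3 256.9  40. ] greenlen [534.8 251.   40. ] [695.1 263.   40. ]
[ 259  172  103   22 2166] ((310.0, 182.5), (21.0, 102.0), 90.0) mid [617.1 196.5  40. ] greenlen [553.9 191.7  40. ] [681.4 201.3  40. ]
[ 268  216   75   21 1448] ((305.0, 226.0), (20.0, 74.0), 90.0) mid [618.4 137.4  40. ] greenlen [570.5 133.8  40. ] [667.6 141.1  40. ]
brass tips [708.  264.2  40. ] [694.6 202.1  40. ] [681.1 141.2  40. ]
plate [551.3 315.3   8. ] [673.8 324.5   8. ] [694.7  78.7   8. ] [571.2  69.4   8. ]
152 331 334
158 317 334
164 320 334
170 320 334
176 319 331
182 319 331
188 319 330
194 318 334
200 318 334
206 317 334
212 315 334
218 314 328
224 316 327
230 317 326
tray [417.8 221.7  15. ] [470.4 219.6  15. ] [466.7  82.6  15. ] [411.6   0.6  15. ] inner top [422.7 214.3  15. ] [467.1 213.2  15. ]
```

Emit:
servo_tool --pt "82 -25 -60 0 0 0.4" --pt "82 -25 -100 0 0 0.4" --pt "82 -25 -130 0 0 0.4" --pt "82 -25 -150 0 0 0.4" --pt "82 -25 -150 0 0 0.4" --pt "82 -25 -160 0 0 0.4" --pt "82 -25 -160 0 0 0.4"

```text
time_s: 2.78
position: [622.3, 193.4, 141.4]
tcp_rot: [0.681, 0.733, -0.001, -0.001]
contact_force: [-0.3, -0.4, 0.4]
width: 40.1
grip_force: 0.0
```

Run:
```python
from h import *
c=cap('wrist','w2.png'); s=bot.state(); print(s['time_s'],s['position'],s['tcp_rot'],s['joint_pos'].round(2))
im=c['pixels']; 
print('rail',[proj(c,p) for p in [(623,198,103),(620,239,103),(626,157,103)]])
cv2.imwrite('pics/w2b.png',cv2.resize(im[:,:,::-1],(640,480)))
```

```text
2.8333 [622.9840225  194.52097015 143.47397839] [6.80415433e-01 7.32826568e-01 1.79875734e-04 1.67096776e-04] [ 0.3   0.54 -0.88  1.54  0.43  1.26 -0.56]
rail [(np.float64(251.56521782443463), np.float64(230.19487714431818)), (np.float64(251.64762634934655), np.float64(158.98946687578672)), (np.float64(251.49389897127648), np.float64(291.8182128908035))]
```

View pics/w2b.png

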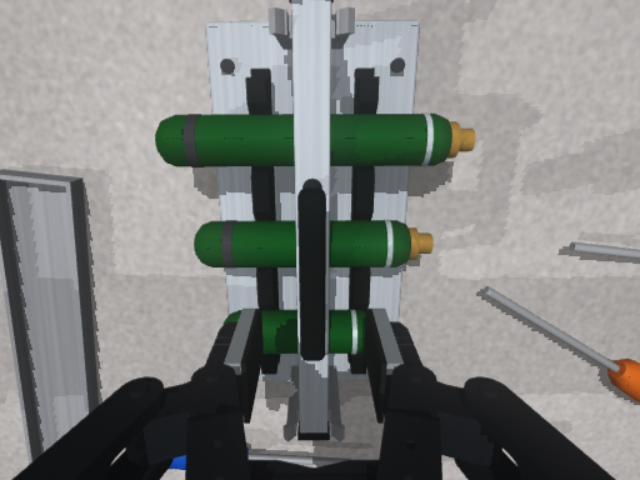

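Rail in w2b: (312,182)-(312,358), so its centre is about (623,203). Descend and grip.

Emit:
servo_tool --pt "0 9 -20 0 0 0" --pt "0 9 -38 0 0 0" --pt "0 9 -48 0 0 0" --pt "0 9 -53 0 0 0" --pt "0 9 -53 0 0 0" --pt "0 9 -53 0 0 0"

```text
time_s: 3.33
position: [624.0, 203.7, 90.9]
tcp_rot: [0.681, 0.733, 0.001, 0.001]
contact_force: [0.5, -0.3, 0.2]
width: 40.2
grip_force: 0.0
```

Emit:
servo_tool --pt "0 0 0 0 0 0" --pt "0 0 0 0 0 0" --pt "0 0 0 0 0 0" --pt "0 0 0 0 0 0" --pt "0 0 0 0 0 0" --pt "0 0 0 0 0 0" --grip 5 --newtons 60

```text
time_s: 3.83
position: [624.0, 203.7, 90.4]
tcp_rot: [0.681, 0.733, 0.001, 0.001]
contact_force: [0.2, -0.5, 5.2]
width: 10.7
grip_force: 58.8
```

Emit:
servo_tool --pt "0 0 4 0 0 0" --pt "0 0 10 0 0 0" --pt "0 0 20 0 0 0" --pt "0 0 35 0 0 0" --pt "0 0 55 0 0 0" --pt "0 0 75 0 0 0" --pt "0 0 85 0 0 0" --pt "0 0 90 0 0 0" --pt "0 0 90 0 0 0"

```text
time_s: 4.58
position: [623.8, 203.9, 181.0]
tcp_rot: [0.68, 0.733, 0.001, 0.001]
contact_force: [0.1, 0.2, -1.3]
width: 11.1
grip_force: 58.6
```

Emit:
servo_tool --pt "-15 -10 0 0 0 -1" --pt "-45 -30 0 0 0 -3" --pt "-80 -54 0 0 0 -4.5" --pt "-115 -78 0 0 0 -6.3" --pt "-145 -98 0 0 0 -6.3" --pt "-170 -114 0 0 0 -6.3" --pt "-180 -122 0 0 0 -6.3" --pt "-183 -124 0 0 0 -6.3" --pt "-183 -124 -10 0 0 -6.3" --pt "-183 -124 -25 0 0 -6.3" --pt "-183 -124 -30 0 0 -6.3" --pt "-183 -124 -30 0 0 -6.3"

```text
time_s: 5.58
position: [439.4, 80.6, 147.5]
tcp_rot: [0.719, 0.695, -0.001, -0.002]
contact_force: [0.5, -0.0, -2.0]
width: 10.8
grip_force: 59.1
```

Run:
```python
from h import *
c=cap('wrist'); s=bot.state(); print(s['time_s'],s['position'],s['tcp_rot'],s['joint_pos'].round(2),s['width'],s['contact_force'])
im=c['pixels']; cv2.imwrite('pics/w3b.png',cv2.resize(im[:,:,::-1],(640,480)))
import pickle; pickle.dump(c,open('w3.pkl','wb'))
```

```text
5.6333 [439.98288226  80.67975169 148.39244772] [ 7.19007500e-01  6.95000420e-01 -3.13209490e-05 -1.62186878e-03] [ 0.75 -0.01 -0.97  2.02 -0.01  1.13 -0.25] 10.719863714929113 [-0.03544798  1.02831164 -2.6176111 ]
```

View pics/w3b.png

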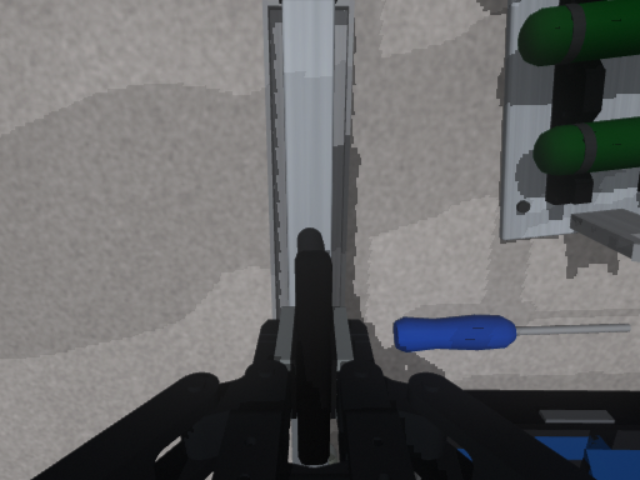

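Bar in w3b: (283-333, 0-300), centred between the tray walls at (270, 352). Lowering.

Emit:
servo_tool --pt "0 0 -20 0 0 0" --pt "0 0 -45 0 0 0" --pt "0 0 -70 0 0 0" --pt "0 0 -88 0 0 0" --pt "0 0 -98 0 0 0" --pt "0 0 -104 0 0 0" --pt "0 0 -107 0 0 0" --pt "0 0 -109 0 0 0" --pt "0 0 -109 0 0 0"

```text
time_s: 6.38
position: [441.0, 79.7, 40.9]
tcp_rot: [0.72, 0.694, 0.0, 0.0]
contact_force: [-1.7, -0.0, -2.3]
width: 10.9
grip_force: 59.1
```

Emit:
servo_tool --pt "0 0 -1 0 0 0" --pt "0 0 -2 0 0 0" --pt "0 0 -2 0 0 0"

```text
time_s: 6.63
position: [440.6, 79.4, 38.7]
tcp_rot: [0.72, 0.694, 0.0, 0.001]
contact_force: [-0.3, 0.6, -1.1]
width: 10.9
grip_force: 59.1
```

Emit:
servo_tool --pt "0 0 -1 0 0 0" --pt "0 0 -1 0 0 0"

```text
time_s: 6.8
position: [440.8, 79.4, 38.5]
tcp_rot: [0.72, 0.694, -0.0, 0.001]
contact_force: [-3.0, -1.3, 8.5]
width: 10.5
grip_force: 60.7
```

Emit:
servo_tool --pt "0 0 0 0 0 0" --pt "0 0 0 0 0 0" --pt "0 0 0 0 0 0" --pt "0 0 0 0 0 0" --grip 40

```text
time_s: 7.13
position: [440.3, 79.5, 37.4]
tcp_rot: [0.72, 0.694, 0.0, 0.0]
contact_force: [-0.3, 0.4, 0.5]
width: 39.9
grip_force: 0.0
```

Emit:
servo_tool --pt "0 0 20 0 0 0" --pt "0 0 55 0 0 0" --pt "0 0 95 0 0 0" --pt "0 0 135 0 0 0" --pt "0 -30 165 0 0 0" --pt "20 -60 190 0 0 0" --pt "45 -85 210 0 0 0" --pt "70 -110 230 0 0 0" --pt "90 -135 250 0 0 0" --pt "110 -160 270 0 0 0" --pt "130 -185 280 0 0 0" --pt "145 -205 290 0 0 0"

```text
time_s: 8.13
position: [586.7, -128.4, 327.8]
tcp_rot: [0.721, 0.693, 0.0, 0.0]
contact_force: [0.6, 0.6, -0.3]
width: 40.3
grip_force: 0.0
```

Emit:
servo_tool --pt "20 -25 13 0 0 0" --pt "35 -45 13 0 0 0" --pt "35 -45 13 0 0 0" --pt "35 -45 13 0 0 0"

```text
time_s: 8.47
position: [620.5, -172.0, 338.9]
tcp_rot: [0.72, 0.693, 0.0, -0.001]
contact_force: [0.0, 1.2, -0.7]
width: 39.8
grip_force: 0.0
```

Run:
```python
from h import *
import pickle
c=cap('wrist'); s=bot.state(); print(s['time_s'],s['position'],s['joint_pos'].round(2),s['width'])
im=c['pixels']; cv2.imwrite('pics/w4b.png',cv2.resize(im[:,:,::-1],(768,576)))
pickle.dump(c,open('w4.pkl','wb')); d=cap('scene','s4.png')
cv2.imwrite('pics/s4b.png',cv2.resize(d['pixels'][150:300,170:390,::-1],None,fx=3,fy=3,interpolation=cv2.INTER_CUBIC))
hsv=cv2.cvtColor(im,cv2.COLOR_RGB2HSV); b=cv2.inRange(hsv,(100,110,40),(125,255,255))
n,l,st,ce=cv2.connectedComponentsWithStats(b)
print([list(map(int,st[i]))+ce[i].round().tolist() for i in range(1,n) if st[i,4]>60])
```

```text
8.5167 [ 620.16224304 -170.17035349  339.38696174] [ 0.81  0.38 -0.81  1.29  0.27  1.59  0.01] 39.55346154086028
[[143, 0, 72, 21, 1287, 178.0, 9.0], [178, 82, 152, 38, 4652, 254.0, 100.0], [195, 144, 118, 38, 3145, 254.0, 164.0], [209, 206, 90, 32, 2047, 253.0, 220.0]]
```

View pics/w4b.png

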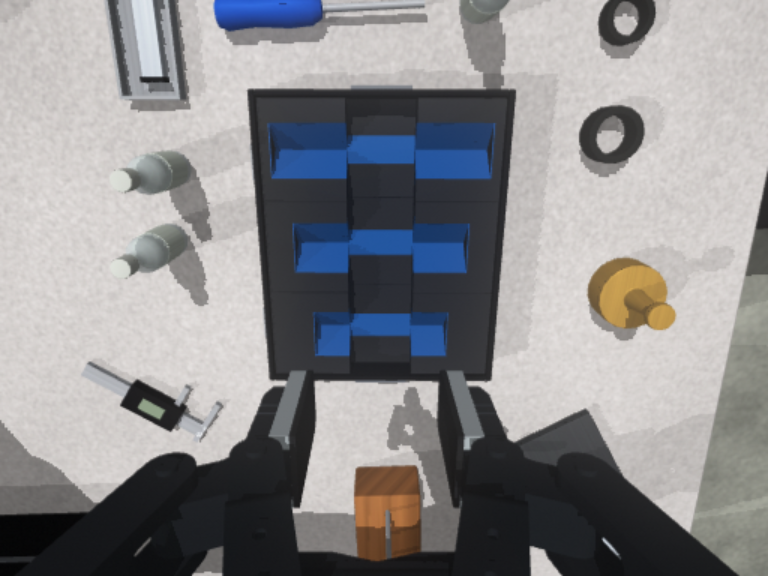

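View pics/s4b.png

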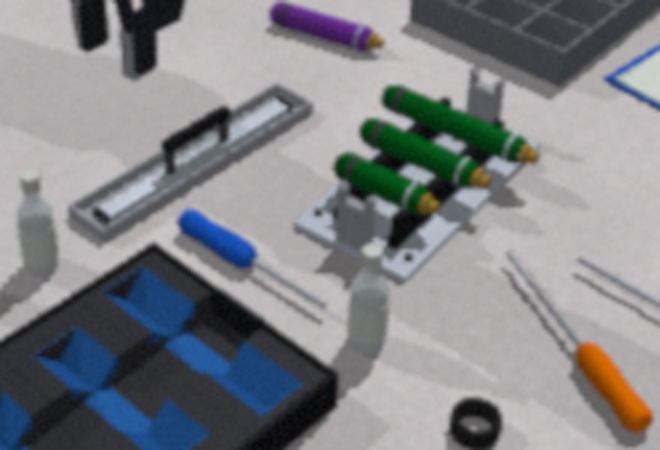

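Views: the bar lies flat in the tray with its handle up (s4b 195,140), and the cylinders are undisturbed. Case corners in w4b are (249,90), (515,90), (491,379), (270,379). Pocket rims: long (268-495,124-178), medium (292-469,224-272), short (313-448,313-356).

Run:
```python
from h import *
import pickle
c=pickle.load(open('w4.pkl','rb')); R=lambda x,y,z:ray(c,x/1.5,y/1.5,z)
print('case',[R(*p,38) for p in[(249,90),(515,90),(491,379),(270,379)]])
for n,P in dict(long=[(268,124),(495,124),(492,178),(272,178)],med=[(292,224),(469,224),(467,272),(295,272)],short=[(313,313),(448,313),(446,356),(315,356)]).items():
    q=np.array([R(*p,35) for p in P]); print(n,q[:,:2].tolist(),q.mean(0).round(1),'yaw',np.degrees(np.arctan2(q[1,1]-q[0,1]+q[2,1]-q[3,1],q[1,0]-q[0,0]+q[2,0]-q[3,0])))
for z in (0,105): print('bottle',R(485,10,z))
```

```text
case [array([522.2, -60.5,  38. ]), array([737.2, -68.8,  38. ]), array([ 727.6, -332. ,   38. ]), array([ 510.8, -323.8,   38. ])]
long [[534.1, -87.1], [722.8, -94.3], [722.0, -138.4], [532.7, -131.2]] [ 627.9 -112.7   35. ] yaw -2.181641403551472
med [[546.2, -171.7], [703.1, -177.7], [702.3, -222.2], [544.8, -216.2]] [ 624.1 -197.    35. ] yaw -2.185800806775599
short [[558.1, -257.1], [685.3, -261.9], [683.7, -306.8], [556.5, -302.0]] [ 620.9 -282.    35. ] yaw -2.1610794882263638
bottle [718.7  -3.7  -0. ]
bottle [697.7 -22.3 105. ]
```

Emit:
servo_tool --pt "1 30 0 0 0 -5" --pt "1 68 -10 0 0 -12" --pt "1 106 -25 0 0 -19" --pt "1 145 -45 0 0 -26" --pt "1 185 -65 0 0 -33" --pt "1 225 -80 0 0 -40" --pt "1 265 -95 0 0 -47" --pt "1 303 -110 0 0 -54" --pt "1 340 -125 0 0 -61" --pt "1 375 -140 0 0 -68" --pt "1 405 -155 0 0 -75" --pt "1 427 -170 0 0 -82" --grip 44

```text
time_s: 9.57
position: [618.4, 262.5, 170.2]
tcp_rot: [0.998, 0.056, -0.0, -0.001]
contact_force: [-1.4, 1.1, 0.1]
width: 44.2
grip_force: 0.0
```

Emit:
servo_tool --pt "0 0 -20 0 0 -1.3" --pt "0 0 -30 0 0 -1.3" --pt "0 0 -40 0 0 -1.3" --pt "0 0 -40 0 0 -1.3" --pt "0 0 -40 0 0 -1.3"

```text
time_s: 9.98
position: [621.6, 254.9, 130.6]
tcp_rot: [0.999, 0.044, -0.0, 0.0]
contact_force: [-0.3, -0.1, 0.3]
width: 44.0
grip_force: 0.0
```

Run:
```python
from h import *
c=cap('wrist'); s=bot.state(); print(s['time_s'],s['position'],s['tcp_rot'].round(3),s['joint_pos'].round(2),s['width'])
im=c['pixels']; cv2.imwrite('pics/w5b.png',cv2.resize(im[:,:,::-1],(640,480)))
print([proj(c,p) for p in [(621,257,54),(536,250,40),(706.8,263.7,40)]])
```

```text
10.0333 [622.09630769 255.26435585 131.40034043] [0.999 0.044 0.001 0.   ] [ 0.06  0.52 -0.66  1.5   0.33  1.23 -2.13] 44.23730368539424
[(np.float64(248.43323454711486), np.float64(212.41674087913933)), (np.float64(248.11855727387157), np.float64(304.13055013082175)), (np.float64(249.66030622939425), np.float64(78.23012548430843))]
```

View pics/w5b.png

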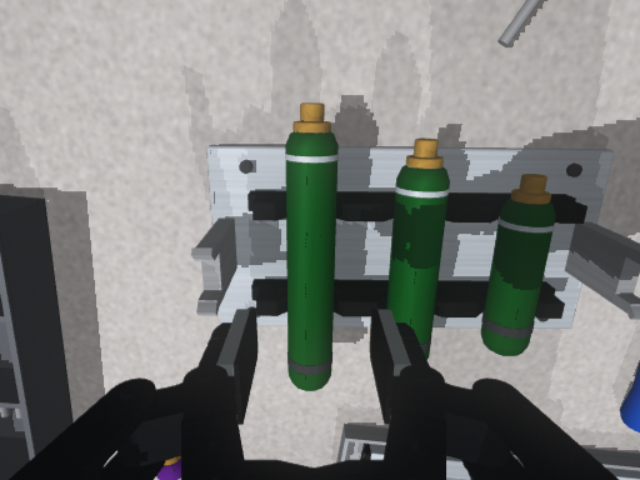

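w5b: the long cylinder's axis is at column 311 as predicted, between the fingers, and its ends at rows 103 and 390 put its centre at about x=619. Descend and grip.

Emit:
servo_tool --pt "-2 0 -25 0 0 0" --pt "-2 0 -55 0 0 0" --pt "-2 0 -78 0 0 0" --pt "-2 0 -90 0 0 0" --pt "-2 0 -96 0 0 0" --pt "-2 0 -97 0 0 0" --pt "-2 0 -97 0 0 0"

```text
time_s: 10.62
position: [620.2, 256.8, 34.7]
tcp_rot: [0.999, 0.045, 0.001, -0.0]
contact_force: [-0.5, 0.1, -0.2]
width: 43.7
grip_force: 0.0
```

Emit:
servo_tool --pt "0 0 0 0 0 0" --pt "0 0 0 0 0 0" --pt "0 0 0 0 0 0" --pt "0 0 0 0 0 0" --pt "0 0 0 0 0 0" --grip 22 --newtons 50

```text
time_s: 11.03
position: [620.7, 256.4, 35.5]
tcp_rot: [0.999, 0.044, 0.002, 0.0]
contact_force: [-1.2, -1.9, 6.2]
width: 26.5
grip_force: 49.1
```

Emit:
servo_tool --pt "0 0 5 0 0 0" --pt "0 0 15 0 0 0" --pt "0 0 35 0 0 0" --pt "0 0 65 0 0 0" --pt "0 0 100 0 0 0" --pt "0 0 130 0 0 0" --pt "0 0 147 0 0 0" --pt "0 -15 147 0 0 0" --pt "0 -40 147 0 0 -1" --pt "0 -75 147 0 0 -3" --pt "2 -110 147 0 0 -5" --pt "4 -145 147 0 0 -7"

```text
time_s: 12.03
position: [622.7, 110.8, 180.8]
tcp_rot: [1.0, -0.016, 0.0, -0.0]
contact_force: [1.0, -0.4, -2.1]
width: 26.2
grip_force: 49.5
```

Emit:
servo_tool --pt "4 -38 0 0 0 0" --pt "4 -76 0 0 0 0" --pt "4 -114 0 0 0 0" --pt "4 -150 0 0 0 0" --pt "4 -180 0 0 0 0" --pt "4 -205 -5 0 0 0" --pt "4 -218 -25 0 0 0" --pt "4 -224 -50 0 0 0" --pt "4 -224 -75 0 0 0" --pt "4 -224 -85 0 0 0" --pt "4 -224 -90 0 0 0" --pt "4 -224 -90 0 0 0"

```text
time_s: 13.03
position: [626.8, -111.4, 89.8]
tcp_rot: [1.0, -0.016, -0.001, -0.0]
contact_force: [-0.5, 0.8, -2.0]
width: 26.4
grip_force: 49.4
```

Run:
```python
from h import *
c=cap('wrist'); s=bot.state(); print(s['time_s'],s['position'],s['tcp_rot'].round(3),s['joint_pos'].round(2),s['width'],s['contact_force'])
im=c['pixels']; cv2.imwrite('pics/w6b.png',cv2.resize(im[:,:,::-1],(640,480)))
```

```text
13.0833 [ 627.74228943 -111.52295452   91.10131324] [ 1.    -0.016  0.    -0.   ] [ 0.55  0.46 -0.53  1.64  0.25  1.11 -1.65] 26.27475684640496 [-0.38252136  0.40716592 -2.21452454]
```

View pics/w6b.png

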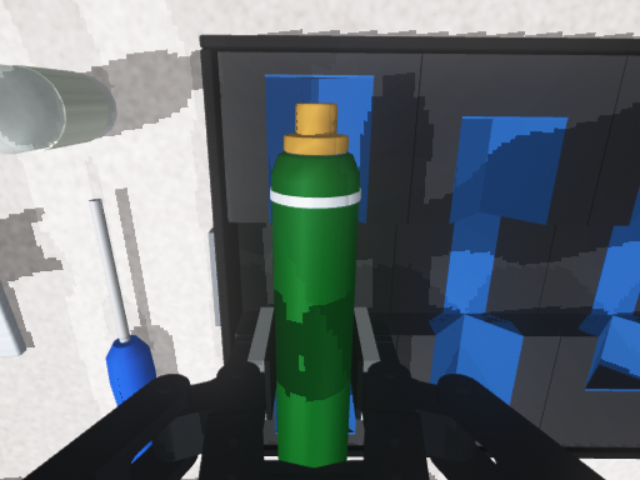

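w6b: the long cylinder (col 316) is over its pocket (265-374), and its valve tip (row 103) is inside the pocket's far edge (row 75). Lower.

Emit:
servo_tool --pt "0 -1 -20 0 0 0" --pt "0 -1 -38 0 0 0" --pt "0 -1 -50 0 0 0" --pt "0 -1 -56 0 0 0" --pt "0 -1 -59 0 0 0" --pt "0 -1 -61 0 0 0" --pt "0 -1 -62 0 0 0" --pt "0 -1 -62 0 0 0"

```text
time_s: 13.75
position: [627.9, -113.5, 29.1]
tcp_rot: [1.0, -0.016, 0.001, 0.0]
contact_force: [-0.6, -0.0, -3.0]
width: 26.1
grip_force: 49.4
```

Emit:
servo_tool --pt "0 0 -1 0 0 0" --pt "0 0 -2 0 0 0" --pt "0 0 -2 0 0 0"

```text
time_s: 14.0
position: [628.2, -113.0, 27.6]
tcp_rot: [1.0, -0.016, 0.001, 0.0]
contact_force: [-0.9, 1.7, 4.0]
width: 26.5
grip_force: 49.9
```

Emit:
servo_tool --pt "0 0 0 0 0 0" --pt "0 0 0 0 0 0" --pt "0 0 0 0 0 0" --pt "0 0 0 0 0 0" --pt "0 0 15 0 0 0" --pt "0 0 45 0 0 0" --pt "0 0 85 0 0 0" --pt "0 0 120 0 0 0" --pt "0 15 145 0 0 0" --pt "0 40 154 0 0 0" --pt "0 75 154 0 0 2" --pt "0 110 154 0 0 4" --grip 44

```text
time_s: 15.0
position: [628.1, -3.5, 183.2]
tcp_rot: [1.0, 0.018, 0.002, 0.001]
contact_force: [-0.0, 0.9, -0.0]
width: 44.1
grip_force: 0.0
```

Emit:
servo_tool --pt "-2 38 0 0 0 3" --pt "-4 76 0 0 0 3" --pt "-4 114 0 0 0 3" --pt "-4 150 0 0 0 3" --pt "-4 180 0 0 0 3" --pt "-4 195 -10 0 0 3" --pt "-4 200 -30 0 0 3" --pt "-4 200 -50 0 0 3" --pt "-4 200 -50 0 0 3" --pt "-4 200 -50 0 0 3"

```text
time_s: 15.83
position: [622.8, 196.0, 130.3]
tcp_rot: [0.999, 0.045, -0.001, 0.0]
contact_force: [-0.4, -0.8, 0.2]
width: 43.8
grip_force: 0.0
```

Run:
```python
from h import *
c=cap('wrist'); d=cap('scene'); s=bot.state(); print(s['time_s'],s['position'],s['tcp_rot'].round(3),s['joint_pos'].round(2),s['width'])
a=cv2.resize(c['pixels'][:,:,::-1],(440,330)); b=cv2.resize(d['pixels'][220:360,130:300,::-1],(360,330),interpolation=cv2.INTER_CUBIC)
cv2.imwrite('pics/w7b.png',np.hstack([a,b]))
k=440/512
print([(np.array(proj(c,p))*k).round() for p in [(554,191.5,40),(694,202.5,40)]])
```

```text
15.9333 [624.17743059 196.21198607 132.13277569] [ 0.999  0.044  0.001 -0.   ] [ 0.15  0.48 -0.66  1.55  0.31  1.21 -2.04] 43.93991531992711
[array([214., 246.]), array([216.,  87.])]
```

View pics/w7b.png

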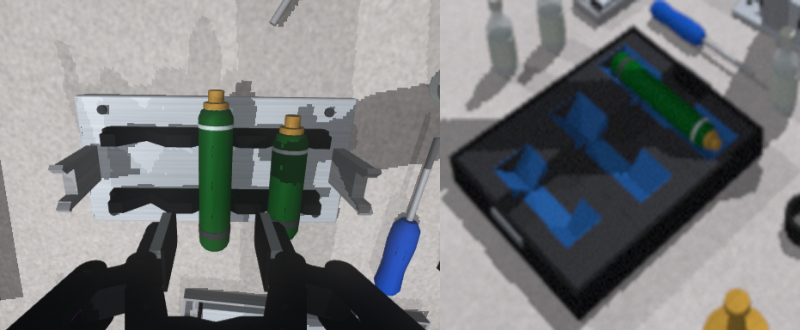

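w7b: the long cylinder lies home in its pocket. The medium one (215, 90-251) is centred between the fingers. Grip it.

Emit:
servo_tool --pt "-2 0 -25 0 0 0" --pt "-2 0 -55 0 0 0" --pt "-2 0 -78 0 0 0" --pt "-2 0 -90 0 0 0" --pt "-2 0 -96 0 0 0" --pt "-2 0 -97 0 0 0" --pt "-2 0 -97 0 0 0"

```text
time_s: 16.52
position: [622.3, 196.8, 34.8]
tcp_rot: [0.999, 0.045, 0.001, -0.0]
contact_force: [0.9, 1.0, 0.5]
width: 44.1
grip_force: 0.0
```

Emit:
servo_tool --pt "0 0 0 0 0 0" --pt "0 0 0 0 0 0" --pt "0 0 0 0 0 0" --pt "0 0 0 0 0 0" --pt "0 0 0 0 0 0" --grip 22 --newtons 50

```text
time_s: 16.93
position: [622.7, 196.4, 35.5]
tcp_rot: [0.999, 0.045, 0.002, 0.0]
contact_force: [-0.9, -1.4, 7.4]
width: 26.6
grip_force: 49.0
```

Emit:
servo_tool --pt "0 0 5 0 0 0" --pt "0 0 15 0 0 0" --pt "0 0 35 0 0 0" --pt "0 0 65 0 0 0" --pt "0 0 100 0 0 0" --pt "0 0 130 0 0 0" --pt "0 0 147 0 0 0" --pt "0 -15 147 0 0 0" --pt "0 -40 147 0 0 -1" --pt "0 -75 147 0 0 -3" --pt "1 -112 147 0 0 -5" --pt "1 -150 147 0 0 -7"

```text
time_s: 17.93
position: [621.9, 46.2, 181.1]
tcp_rot: [1.0, -0.016, 0.0, -0.0]
contact_force: [0.7, 0.2, -1.8]
width: 26.5
grip_force: 49.3
```

Emit:
servo_tool --pt "1 -38 0 0 0 0" --pt "2 -76 0 0 0 0" --pt "2 -114 0 0 0 0" --pt "2 -150 0 0 0 0" --pt "2 -180 0 0 0 0" --pt "2 -210 0 0 0 0" --pt "2 -232 -10 0 0 0" --pt "2 -242 -35 0 0 0" --pt "2 -244 -65 0 0 0" --pt "2 -244 -82 0 0 0" --pt "2 -244 -90 0 0 0" --pt "2 -244 -90 0 0 0"

```text
time_s: 18.93
position: [622.9, -196.6, 88.4]
tcp_rot: [1.0, -0.016, -0.002, -0.001]
contact_force: [-0.5, -0.2, -1.6]
width: 26.8
grip_force: 49.3
```

Emit:
servo_tool --pt "0 0 -20 0 0 0" --pt "0 0 -38 0 0 0" --pt "0 0 -50 0 0 0" --pt "0 0 -56 0 0 0" --pt "0 0 -59 0 0 0" --pt "0 0 -61 0 0 0" --pt "0 0 -63 0 0 0" --pt "0 0 -64 0 0 0" --pt "0 0 -64 0 0 0"

```text
time_s: 19.68
position: [625.1, -197.4, 27.6]
tcp_rot: [1.0, -0.016, 0.001, 0.0]
contact_force: [-0.2, 1.6, 1.2]
width: 26.3
grip_force: 49.6
```

Emit:
servo_tool --pt "0 0 -1 0 0 0" --pt "0 0 0 0 0 0" --pt "0 0 0 0 0 0" --pt "0 0 0 0 0 0" --pt "0 0 15 0 0 0" --pt "0 0 45 0 0 0" --pt "0 0 85 0 0 0" --pt "0 0 120 0 0 0" --pt "0 15 145 0 0 0" --pt "0 40 154 0 0 0" --pt "0 75 154 0 0 2" --pt "0 110 154 0 0 4" --grip 44

```text
time_s: 20.68
position: [625.0, -87.5, 183.2]
tcp_rot: [1.0, 0.018, 0.002, 0.001]
contact_force: [0.3, 0.3, -1.2]
width: 44.0
grip_force: 0.0
```

Emit:
servo_tool --pt "0 38 0 0 0 3" --pt "0 76 0 0 0 3" --pt "0 114 0 0 0 3" --pt "0 150 0 0 0 3" --pt "0 185 0 0 0 3" --pt "0 212 -10 0 0 3" --pt "0 224 -30 0 0 3" --pt "0 224 -50 0 0 3" --pt "0 224 -50 0 0 3" --pt "0 224 -50 0 0 3"

```text
time_s: 21.52
position: [623.8, 135.9, 130.3]
tcp_rot: [0.999, 0.045, -0.001, 0.0]
contact_force: [0.6, -0.2, 0.6]
width: 43.5
grip_force: 0.0
```

Run:
```python
from h import *
c=cap('wrist'); d=cap('scene'); s=bot.state(); print(s['time_s'],s['position'],s['tcp_rot'].round(3),s['joint_pos'].round(2),s['width'])
a=cv2.resize(c['pixels'][:,:,::-1],(440,330)); b=cv2.resize(d['pixels'][220:360,130:300,::-1],(360,330),interpolation=cv2.INTER_CUBIC)
cv2.imwrite('pics/w8b.png',np.hstack([a,b]))
k=440/512
print([(np.array(proj(c,p))*k).round() for p in [(571,133,40),(681,141.5,40)]])
```

```text
21.6167 [625.29235813 135.72634306 132.09783351] [0.999 0.044 0.001 0.   ] [ 0.25  0.45 -0.65  1.59  0.29  1.19 -1.94] 43.926622973895384
[array([214., 231.]), array([216., 106.])]
```

View pics/w8b.png

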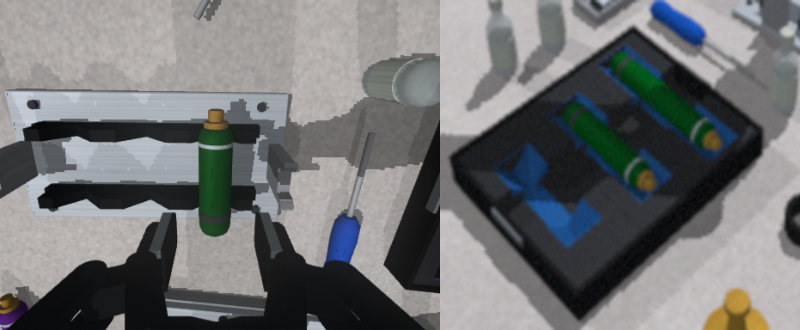

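w8b: the medium cylinder is home and the bottle is standing at (400,78). The short one (215, 109-237) is centred between the fingers.

Emit:
servo_tool --pt "-2 0 -25 0 0 0" --pt "-2 0 -55 0 0 0" --pt "-2 0 -78 0 0 0" --pt "-2 0 -90 0 0 0" --pt "-2 0 -96 0 0 0" --pt "-2 0 -97 0 0 0" --pt "-2 0 -97 0 0 0"

```text
time_s: 22.2
position: [623.3, 136.6, 34.7]
tcp_rot: [0.999, 0.045, 0.001, -0.0]
contact_force: [0.5, -0.3, -0.5]
width: 44.2
grip_force: 0.0
```

Emit:
servo_tool --pt "0 0 0 0 0 0" --pt "0 0 0 0 0 0" --pt "0 0 0 0 0 0" --pt "0 0 0 0 0 0" --pt "0 0 0 0 0 0" --grip 22 --newtons 50

```text
time_s: 22.62
position: [623.8, 136.3, 35.4]
tcp_rot: [0.999, 0.045, 0.002, 0.0]
contact_force: [-0.8, -1.7, 6.2]
width: 26.6
grip_force: 49.0
```

Emit:
servo_tool --pt "0 0 5 0 0 0" --pt "0 0 15 0 0 0" --pt "0 0 35 0 0 0" --pt "0 0 65 0 0 0" --pt "0 0 100 0 0 0" --pt "0 0 130 0 0 0" --pt "0 0 147 0 0 0" --pt "0 -15 147 0 0 0" --pt "0 -40 147 0 0 -1" --pt "0 -75 147 0 0 -3" --pt "0 -112 147 0 0 -5" --pt "0 -150 147 0 0 -7"

```text
time_s: 23.62
position: [621.9, -13.8, 181.1]
tcp_rot: [1.0, -0.016, 0.0, -0.0]
contact_force: [0.7, -0.3, -1.0]
width: 26.7
grip_force: 49.3
```

Emit:
servo_tool --pt "-1 -38 0 0 0 0" --pt "-1 -76 0 0 0 0" --pt "-1 -114 0 0 0 0" --pt "-1 -152 0 0 0 0" --pt "-1 -188 0 0 0 0" --pt "-1 -220 0 0 0 0" --pt "-1 -246 0 0 0 0" --pt "-1 -264 -15 0 0 0" --pt "-1 -269 -45 0 0 0" --pt "-1 -269 -75 0 0 0" --pt "-1 -269 -90 0 0 0" --pt "-1 -269 -90 0 0 0"

```text
time_s: 24.62
position: [618.2, -280.0, 84.8]
tcp_rot: [1.0, -0.015, -0.004, -0.002]
contact_force: [0.2, -0.6, -1.6]
width: 26.4
grip_force: 49.3
```

Emit:
servo_tool --pt "0 0 -20 0 0 0" --pt "0 0 -38 0 0 0" --pt "0 0 -50 0 0 0" --pt "0 0 -56 0 0 0" --pt "0 0 -59 0 0 0" --pt "0 0 -61 0 0 0" --pt "0 0 -63 0 0 0" --pt "0 0 -65 0 0 0" --pt "0 0 -65 0 0 0"

```text
time_s: 25.37
position: [622.5, -281.9, 27.5]
tcp_rot: [1.0, -0.016, 0.001, 0.0]
contact_force: [-1.9, 1.6, 4.0]
width: 26.8
grip_force: 49.7
```

Emit:
servo_tool --pt "0 0 0 0 0 0" --pt "0 0 0 0 0 0" --pt "0 0 0 0 0 0" --pt "0 0 0 0 0 0" --pt "0 0 15 0 0 0" --pt "0 0 45 0 0 0" --pt "0 0 85 0 0 0" --pt "0 0 120 0 0 0" --pt "-30 0 145 0 0 0" --pt "-60 0 160 0 0 0" --pt "-90 0 170 0 0 0" --pt "-90 0 170 0 0 0" --grip 44

```text
time_s: 26.37
position: [527.7, -284.7, 199.5]
tcp_rot: [1.0, -0.018, 0.0, 0.003]
contact_force: [0.6, -1.1, -0.3]
width: 43.8
grip_force: 0.0
```

Run:
```python
from h import *
d=cap('scene'); s=bot.state(); print(s['time_s'],s['position'])
cv2.imwrite('pics/fin.png',cv2.resize(d['pixels'][150:360,120:380,::-1],None,fx=2.8,fy=2.8,interpolation=cv2.INTER_CUBIC))
```

```text
26.4167 [ 529.72089256 -284.14034122  198.3227032 ]
```

View pics/fin.png

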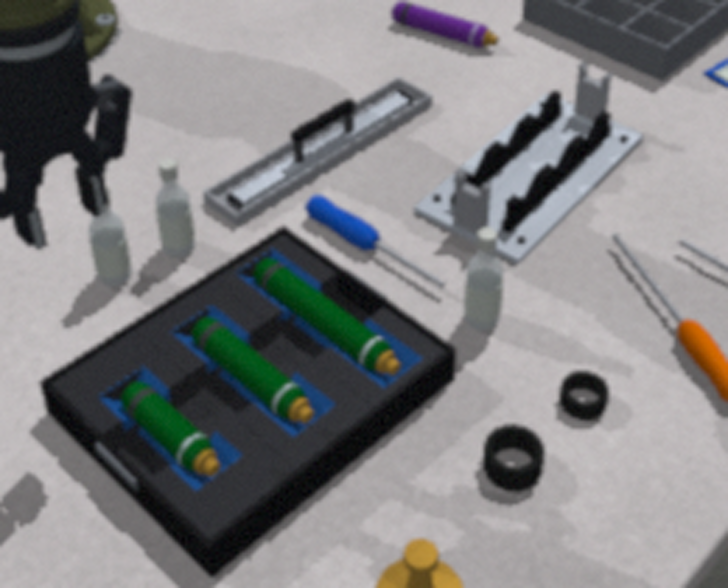

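The final view shows all three cylinders home at (165,425), (250,370) and (325,315). The bar is in the tray at (320,150) and the bottle is standing at (485,290).

```bash
python3 -c "
from cell import bot
print(bot.finish_job())"
```

```text
the job is handed in; nothing more can be done
None
```

The job is handed in at about 26 s: the retaining bar lies flat, handle up, in the parts tray; all three cylinders are in their matching inlays; and the oil bottle is still standing.

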